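# Check the hand brakes of the flower delivery cart

### The job

The brake cables of the flower cart have just been adjusted, so check both hand brakes on its push bar. With the backs of the fingers, press the left brake lever firmly in towards the bar until it comes up hard, short of the bar, keep it firmly pressed for two seconds, and let it spring right back out; then do the same with the right lever. Do not take a lever between the fingers, do not lean on the bar or wrench at the stop, and leave the things on the bench as they are.

Things in the scene. Friction and masses are not known exactly. Their poses are not given: they have to be found in the camera images.
- cart: Flower cart at the bench's far edge, fixed. Its level push bar (25 mm tube, rubber grips 32 mm thick) reaches over the bench, axis 200 mm up, from y = -275 to 275 mm; side tubes at y = +-300 mm slope from its ends forward and down. Origin: bench height, below the bar's middle; x away from the robot, square to the bar; y along the bar to the left. Flowers start 350 mm ahead, below bar height.
- left_pad (a point): Place to press the left lever: front face (away from the bar) of its aluminium blade, mid-height, 95 mm from the hinge, 30 mm short of the ball tip. Blade 14 mm high, 9 mm thick, level with the bar's axis, on the bar's far side; 100 mm free in front. Face 75 mm ahead of the bar's axis when out, 48 mm at the stop (20 mm gap to grip). Turns with the lever: x out of the face (press along -x), z up.
- right_pad (a point): The same place on the right brake lever, the mirror image of the left one. x points out of the front face, away from the bar; z is up.
- left_hinge (a point): Hinge axis (vertical) of the left lever, 40 mm ahead of the bar's axis, beside the black clamp that holds it on the bar. The lever runs from here to the left, outwards.
- right_hinge (a point): Hinge axis (vertical) of the right lever; the lever runs from here to the right, outwards.
- left_lever (a joint): Left lever, rad: 0 fully out (its spring brings it back there), growing as it is pressed towards the bar. The spring asks for about 2 N at the pad, rising to 4 N; at 0.28 rad the brake bites and the lever comes up hard (it gives under 0.01 rad more). A firm press there is 10 to 20 N at the pad; 40 N is wrenching it.
- right_lever (a joint): Right lever, the same.
- spray_bottle: White spray bottle, 72 mm across, 218 mm tall, loose on the bench; leave it. Origin under its middle.
- ribbon_spool: Cardboard ribbon spool lying flat, 84 mm across, 38 mm high, loose; leave it. Origin under its middle.
- small_pot: Small terracotta pot, 76 mm across, 66 mm high, loose; leave it. Origin under its middle.
- mug: Blue mug, 80 mm across, 92 mm high, loose; leave it. Origin under its middle.
- secateurs: Secateurs with orange handles lying flat, 170 mm long, 21 mm high, loose; leave them. Origin under the pivot.
- wrench: Small steel wrench lying flat, 140 mm long, loose; leave it.
- tape_roll: Roll of dark green floral tape lying flat, 90 mm across, 24 mm high, loose; leave it. Origin under its middle.

How it is judged:
By the outcome, as a careful person would: the job done as asked, in the order asked, and still so for the second after the job is handed in, with the robot touching nothing.
It also fails if it takes over 64 s, if anything falls off the work surface, if the arm or the gripper's body presses on something with over 40 N, if the wrist force passes 120 N, or if a joint passes its speed limit or range.

### The arm

A 6-joint arm with a two-finger parallel gripper is mounted at the origin on the work surface. World frame = base frame: x ahead of the robot, y to its left, z up, the work surface at z = 0. Lengths are in m, angles in rad, forces in N, time in s.
With the tool pointing down it reaches from about 0.275 to 0.825 m from the base axis. Payload 5.2 kg.
Tool frame: the origin (TCP) lies midway between the tips of the shut fingers; the grasp point (between the pads) lies bot.hold_point_z behind it (bot.hold_point_z is the distance from the TCP to the grasp point, in m); x points along the fingers, y is the direction in which the jaws open and shut, and the axes are right-handed (so a half turn about x gives the same grasp; the last joint's range is limited). The gripper opens to 93 mm and grips with 3 to 60 N. Pads are 15 mm wide; open, the fingers measure 128 mm over their backs; the gripper's body (75 mm by 188 mm) begins 65 mm behind the grasp point.
Start: joints at [-1.304, 0.259, 1.535, -0, 1.348, -0.203], TCP at [0.249, -0.49, 0.198] pointing down, gripper open.
Joint ranges: [-3.14, 3.14], [-0.91, 2.08], [0.19, 2.58], [-1.22, 4.36], [0.22, 2.71], [-3.12, 3.12]. Speed limits (rad/s): [2.57, 2.57, 3.14, 3.14, 3.14, 3.14].

### API

Orientations are given as a 3x3 rotation matrix whose columns are the frame's x, y, z axes.
In Python, from plant import monitor, read_camera, get_calibration, bot gives the robot as it stands. The module is installed in compiled form; this text tells all that it offers.
- The arm moves only by the tool carry_out, never from a script. Its argument "steps" is a list of rows, each an object of numbers: "x", "y", "z": the shift along the tool's x, y, z in cm; "wx", "wy", "wz": the turn, a rotation vector about the tool's x, y, z in degrees; "grip": the finger opening in cm, from 0 to 9.3. In form: [{"x": .., "y": .., "z": .., "wx": .., "wy": .., "wz": .., "grip": ..}, ...]. A call has exactly 10 rows; each row is the pose to reach, as a shift and turn from the pose commanded when the call began, along the tool's axes at that moment; what a row does not reach only later rows make up. A row lasts 1/8 s, in which the tool goes at most 62.5 mm and 10.7 degrees, less where a joint would pass 70% of its speed; a pose out of reach is approached as far as the arm can. A call with a gripper value outside its range is refused whole. The fingers move at their own pace and stop on an object; "newtons" is the grip in N (left out, the last holds). Time passes only in rows, so rows that repeat a pose let the fingers close, or fill a call up. It gives the time, the measured TCP pose, the force and the opening at its end, in the units of the state.
- monitor.read_state(): the state, without advancing time (a new reading comes with each control period).
- read_camera(name): name is "side" or "top"; returns the picture (420x560x3 uint8, red, green, blue); there is no depth.
- get_calibration(name): a dict with "fovy" (degrees; the focal length in pixels is half the picture's height over the tangent of half this angle, whatever the lens; pixels are square), "cx", "cy" (the principal point, pixels), "origin" and "orientation" of the camera in the world. Camera axes: x right, y down, z forward; pixel columns grow to the right and rows downward; lengths in m; the calibration is good to about 2 mm. A picture is of the moment at which its call begins. get_calibration takes no time and is no camera call.
- bot.job_done(): hands the job in, once; it reports no verdict.
The state is a dict: "t": time; "q": joint angles; "joint_velocities": joint speeds; "joint_efforts": joint torques, N m; "tool_pos": TCP position; "ee_rot": TCP orientation; "wrist_force": force on the tool from outside, world axes, zero at the start; "ft_torque": the same for the moment, N m; "gripper_width": opening from 0.0 (shut) to 1.0 (fully open).
Only numpy, scipy, OpenCV 4.12 (cv2) and the standard library are available. Lean on these libraries where they do the work, as an engineer would, in place of code of your own. Each camera call takes 0.05 s, during which the arm holds its last target. There are 200 camera calls.

## Working session

There is one attempt and no reset: what is moved stays moved. The work goes in short steps, Python scripts to look and compute and a tool call to move; the robot and the scene stay as the last step left them, time stands still between calls to the robot, and variables do not carry over. Pictures are saved under pics/ and viewed, about 8 in all and at most 12, crops included, and the job is handed in when it is done.

Besides the shell and the picture viewer there is one more tool, called after "Request:" in YAML: its name, and indented under it one key for each argument. carry_out: Moves the arm, as the interface text tells. Its arguments: {"type":"object","properties":{"steps":{"type":"array"},"newtons":{"type":"number"}},"required":["steps"]}

```bash
mkdir -p pics; python3 - <<'E'
from plant import monitor, read_camera, get_calibration, bot
import cv2, numpy as np
np.set_printoptions(precision=4,suppress=True)
for n in("side","top"):
    cv2.imwrite(f"pics/{n}0.png",cv2.resize(read_camera(n)[:,:,::-1],(800,600),interpolation=cv2.INTER_CUBIC)); print(n,get_calibration(n))
s=monitor.read_state()
for k,v in s.items(): print(k,v)
print(bot.hold_point_z)
E
```

```text
side {'fovy': 54.990563186776626, 'cx': 275.52450951223676, 'cy': 216.49239907150474, 'origin': array([0.2984, 0.897 , 0.8328]), 'orientation': array([[-0.984 , -0.1037,  0.145 ],
       [-0.1782,  0.5721, -0.8006],
       [ 0.0001, -0.8136, -0.5814]])}
top {'fovy': 43.5482168595754, 'cx': 280.3320343868265, 'cy': 207.74072405105014, 'origin': array([ 0.3645, -0.0152,  1.7455]), 'orientation': array([[-0.0192, -0.9964,  0.0824],
       [-0.9998,  0.0186, -0.0085],
       [ 0.007 , -0.0826, -0.9966]])}
t 0.1
q [-1.3038  0.2593  1.5359  0.      1.348  -0.2028]
joint_velocities [-0.002  -0.0004 -0.0028  0.0022 -0.0014  0.0024]
joint_efforts [  0.0018 -43.8211 -28.4643   0.0719   0.0364  -0.    ]
tool_pos [ 0.2489 -0.4899  0.1974]
ee_rot [[-0.0004  0.4527 -0.8917]
 [ 0.0015 -0.8917 -0.4527]
 [-1.     -0.0016 -0.0003]]
wrist_force [0.1455 0.266  0.2235]
ft_torque [ 0.0137 -0.0216 -0.0072]
gripper_width 0.9992204110715021
0.0188
```

View pics/side0.png

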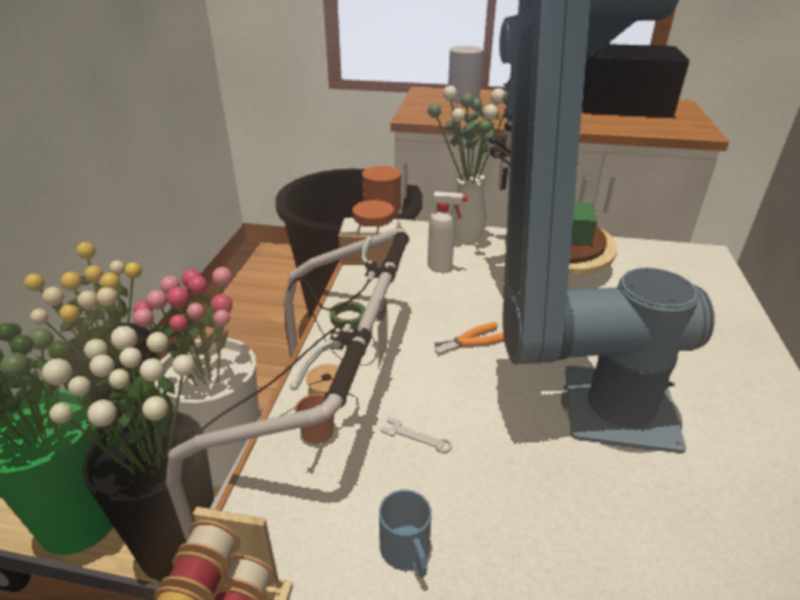

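View pics/top0.png

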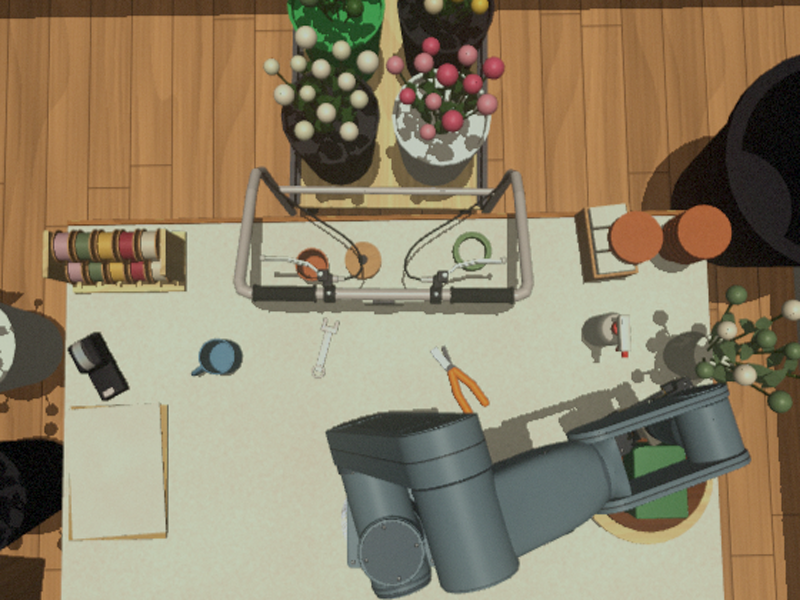

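The side view shows the bar running from (405,238) to (335,405) with the levers on its far side. In the top view the bar runs from (250,293) to (518,296). The left lever tip is near (262,258) and the right one near (503,260). I'll zoom in on the cart.

```bash
python3 - <<'E'
from plant import read_camera
import cv2, numpy as np
im=read_camera("top")[:,:,::-1]; cv2.imwrite("top_raw.png",im)
a=cv2.resize(im[160:225,165:270],None,fx=7.5,fy=7.5,interpolation=cv2.INTER_CUBIC)[:,:]
b=cv2.resize(im[160:225,270:375],None,fx=7.5,fy=7.5,interpolation=cv2.INTER_CUBIC)
cv2.imwrite("pics/a.png",cv2.resize(np.vstack([a,b]),None,fx=.61,fy=.61) if 0 else np.vstack([cv2.resize(a,(780,300)),cv2.resize(b,(780,300))]))
E
```

```text
(no output)
```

View pics/a.png

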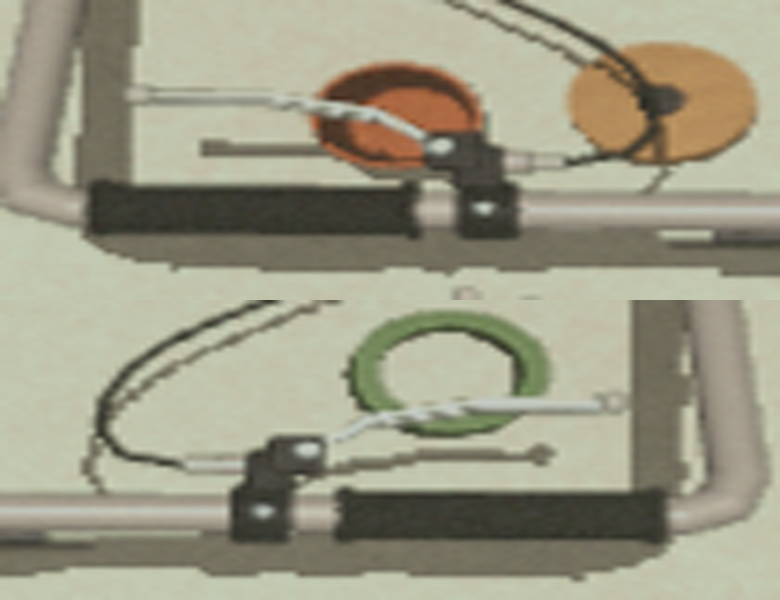

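The crop shows the left hinge bolt at crop (440,147), its ball tip at (142,95) and the grip's centre line at (90..415, 209). In the lower half the right hinge bolt is at (308,450), its tip at (610,402) and the grip at (337..667, 515).

```bash
cat > h.py <<'E'
import numpy as np
from plant import get_calibration
np.set_printoptions(precision=4,suppress=True)
def cam(n):
    c=get_calibration(n); f=210/np.tan(np.radians(c["fovy"]/2)); return c,f
def cast(n,u,v,z):
    c,f=cam(n); d=c["orientation"]@np.array([(u-c["cx"])/f,(v-c["cy"])/f,1]); return c["origin"]+d*(z-c["origin"][2])/d[2]
def proj(n,p):
    c,f=cam(n); q=c["orientation"].T@(np.array(p)-c["origin"]); return q[:2]/q[2]*f+[c["cx"],c["cy"]]
E
python3 - <<'E'
from h import *
L=lambda u,v,z:cast("top",165+u/7.4286,160+v/4.615,z)
R=lambda u,v,z:cast("top",270+u/7.4286,160+(v-300)/4.615,z)
pts=dict(Lh=L(440,147,.215),Ltip=L(142,95,.205),Lg0=L(90,208,.2),Lg1=L(415,210,.2),Rh=R(308,450,.215),Rtip=R(610,402,.205),Rg1=R(337,515,.2),Rg0=R(667,515,.2))
for k,v in pts.items(): print(k,v)
d=pts["Lg0"]-pts["Rg0"]; yaw=np.arctan2(-d[0],d[1]); ex=np.array([np.cos(yaw),np.sin(yaw),0]); ey=np.array([-np.sin(yaw),np.cos(yaw),0])
o=(pts["Lg0"]+pts["Rg0"])/2; print("yaw",yaw,"o",o)
for k,v in pts.items(): print(k,(v-o)@ex,(v-o)@ey, "side px*1.4286",proj("side",v)*1.4286)
E
```

```text
Lh [0.5408 0.1349 0.215 ]
Ltip [0.5776 0.2538 0.205 ]
Lg0 [0.5059 0.2756 0.2   ]
Lg1 [0.5022 0.1468 0.2   ]
Rh [ 0.5342 -0.1203  0.215 ]
Rtip [ 0.564  -0.2419  0.205 ]
Rg1 [ 0.4938 -0.1319  0.2   ]
Rg0 [ 0.4914 -0.2631  0.2   ]
yaw -0.026948321509949236 o [0.4986 0.0062 0.2   ]
Lh 0.03867557568606584 0.1298281416231219 side px*1.4286 [334.6407 333.1125]
Ltip 0.07221714834393879 0.24960891488454442 side px*1.4286 [293.3468 380.5711]
Lg0 1.6974595376866724e-19 0.269442876509677 side px*1.4286 [333.4428 397.9721]
Lg1 -0.0002074547777509308 0.14059170155973866 side px*1.4286 [354.9737 346.5223]
Rh 0.03893623872301444 -0.1255486438542688 side px*1.4286 [369.394  259.7246]
Rtip 0.07200128373591505 -0.2462998843999242 side px*1.4286 [368.0201 235.4982]
Rg1 -0.0010927883130079506 -0.13818036596559785 side px*1.4286 [389.368 264.838]
Rg0 -1.6974595376866724e-19 -0.269442876509677 side px*1.4286 [400.9283 235.7882]
```

```bash
cat >> h.py <<'E'
yaw=-0.027; O=np.array([.4986,.0062,0]); C=np.array([[np.cos(yaw),-np.sin(yaw),0],[np.sin(yaw),np.cos(yaw),0],[0,0,1]])
from scipy.spatial.transform import Rotation as Rn
from plant import monitor
def go(pc,phi=0):  # TCP target in cart frame, tool x down, tool y = cart x turned phi about z
    s=monitor.read_state(); R=np.array(s["ee_rot"]); p=np.array(s["tool_pos"])
    T=C@Rn.from_euler("z",phi).as_matrix()@np.array([[0,1,0],[0,0,-1],[-1,0,0]]).astype(float)
    if abs(np.linalg.det(T)-1)>.01: print("det",np.linalg.det(T))
    print("shift cm",R.T@(O+C@np.array(pc)-p)*100,"turn deg",np.degrees(Rn.from_matrix(R.T@T).as_rotvec()))
def st():
    s=monitor.read_state(); p=C.T@(np.array(s["tool_pos"])-O)
    print("t",s["t"],"cart tcp mm",p*1e3,"F cart",C.T@s["wrist_force"],"yaw",np.degrees(np.arctan2(*np.array(s["ee_rot"])[1::-1,1]))-np.degrees(yaw),"g",s["gripper_width"],"q",s["q"])
E
python3 -c "
from h import *
st();go([.1225,.2195,.38])"
```

```text
t 0.15 cart tcp mm [-236.2386 -502.7353  197.5141] F cart [ 0.041  -0.067  -0.1334] yaw -61.53810840262453 g 1.0054752503005657 q [-1.3038  0.2592  1.5358 -0.      1.348  -0.2028]
shift cm [-18.1668 -46.4227 -65.9627] turn deg [-61.5381  -0.0564   0.0628]
```

Request:
carry_out:
  steps:
    - {"x": -6,"grip": 0}
    - {"x": -12,"grip": 0}
    - {"x": -18.2,"y": -2,"z": -3,"wx": -3,"grip": 0}
    - {"x": -18.2,"y": -5,"z": -8,"wx": -10,"grip": 0}
    - {"x": -18.2,"y": -9,"z": -13,"wx": -19,"grip": 0}
    - {"x": -18.2,"y": -13,"z": -18,"wx": -28,"grip": 0}
    - {"x": -18.2,"y": -16,"z": -23,"wx": -36,"grip": 0}
    - {"x": -18.2,"y": -19,"z": -28,"wx": -44,"grip": 0}
    - {"x": -18.2,"y": -22,"z": -32,"wx": -52,"grip": 0}
    - {"x": -18.2,"y": -25,"z": -36,"wx": -60,"grip": 0}

```text
invalid input at $.steps[0]: expected keys x, y, z, wx, wy, wz, grip
```

```bash
python3 -c "
from h import *
st();go([.1225,.2195,.38])"
```

```text
t 0.15 cart tcp mm [-236.2386 -502.7353  197.5141] F cart [ 0.041  -0.067  -0.1334] yaw -61.53810840262453 g 1.0054752503005657 q [-1.3038  0.2592  1.5358 -0.      1.348  -0.2028]
shift cm [-18.1668 -46.4227 -65.9627] turn deg [-61.5381  -0.0564   0.0628]
```

Request:
carry_out:
  steps:
    - {"x": -6,"y": 0,"z": 0,"wx": 0,"wy": 0,"wz": 0,"grip": 0}
    - {"x": -12,"y": 0,"z": 0,"wx": 0,"wy": 0,"wz": 0,"grip": 0}
    - {"x": -18.2,"y": -2,"z": -3,"wx": -3,"wy": 0,"wz": 0,"grip": 0}
    - {"x": -18.2,"y": -5,"z": -8,"wx": -10,"wy": 0,"wz": 0,"grip": 0}
    - {"x": -18.2,"y": -8,"z": -12,"wx": -19,"wy": 0,"wz": 0,"grip": 0}
    - {"x": -18.2,"y": -11,"z": -17,"wx": -28,"wy": 0,"wz": 0,"grip": 0}
    - {"x": -18.2,"y": -14,"z": -21,"wx": -36,"wy": 0,"wz": 0,"grip": 0}
    - {"x": -18.2,"y": -18,"z": -26,"wx": -44,"wy": 0,"wz": 0,"grip": 0}
    - {"x": -18.2,"y": -21,"z": -30,"wx": -52,"wy": 0,"wz": 0,"grip": 0}
    - {"x": -18.2,"y": -24,"z": -34,"wx": -60,"wy": 0,"wz": 0,"grip": 0}

```text
t: 1.4
tool_pos: [0.4439, -0.1206, 0.3801]
ee_rot: [[0.0, 0.999, -0.049], [0.0, -0.049, -0.999], [-1.0, 0.0, -0.0]]
wrist_force: [1.3, 0.8, -0.7]
gripper_width: 0.013
```

```bash
python3 -c "
from h import *
st();go([.1225,.2195,.38])"
```

```text
t 1.4 cart tcp mm [ -51.2486 -128.2659  380.073 ] F cart [ 1.2862  0.8304 -0.6854] yaw -1.2547182080414432 g 0.012702529386706218 q [-0.5086  0.0308  1.3726  0.      1.7381 -0.4597]
shift cm [  0.0087  16.6092 -35.1487] turn deg [-1.2547 -0.0019 -0.001 ]
```

Request:
carry_out:
  steps:
    - {"x": 0,"y": 2.4,"z": -5,"wx": -1.3,"wy": 0,"wz": 0,"grip": 0}
    - {"x": 0,"y": 4.7,"z": -10,"wx": -1.3,"wy": 0,"wz": 0,"grip": 0}
    - {"x": 0,"y": 7.1,"z": -15,"wx": -1.3,"wy": 0,"wz": 0,"grip": 0}
    - {"x": 0,"y": 9.5,"z": -20,"wx": -1.3,"wy": 0,"wz": 0,"grip": 0}
    - {"x": 0,"y": 11.8,"z": -25,"wx": -1.3,"wy": 0,"wz": 0,"grip": 0}
    - {"x": 0,"y": 14.2,"z": -30,"wx": -1.3,"wy": 0,"wz": 0,"grip": 0}
    - {"x": 0,"y": 16,"z": -34,"wx": -1.3,"wy": 0,"wz": 0,"grip": 0}
    - {"x": 0,"y": 16.6,"z": -35.1,"wx": -1.3,"wy": 0,"wz": 0,"grip": 0}
    - {"x": 0,"y": 16.6,"z": -35.1,"wx": -1.3,"wy": 0,"wz": 0,"grip": 0}
    - {"x": 0,"y": 16.6,"z": -35.1,"wx": -1.3,"wy": 0,"wz": 0,"grip": 0}

```text
t: 2.65
tool_pos: [0.6279, 0.2178, 0.3805]
ee_rot: [[0.0, 0.999, -0.032], [-0.0, -0.032, -0.999], [-1.0, 0.0, 0.0]]
wrist_force: [-0.0, -0.4, 0.5]
gripper_width: 0.007
```

```bash
python3 -c "
from h import *
st();go([.1225,.2195,.178])"
```

```text
t 2.65 cart tcp mm [123.5272 214.9832 380.5032] F cart [ 0.0056 -0.4416  0.5473] yaw -0.30476674483718424 g 0.007056030823160756 q [ 0.1666  0.4448  0.8368 -0.0005  1.86    0.1988]
shift cm [20.2501 -0.1072 -0.4611] turn deg [-0.3048  0.0282 -0.0058]
```

Request:
carry_out:
  steps:
    - {"x": 3,"y": -0.1,"z": -0.4,"wx": -0.3,"wy": 0,"wz": 0,"grip": 0}
    - {"x": 6,"y": -0.1,"z": -0.4,"wx": -0.3,"wy": 0,"wz": 0,"grip": 0}
    - {"x": 9,"y": -0.1,"z": -0.4,"wx": -0.3,"wy": 0,"wz": 0,"grip": 0}
    - {"x": 12,"y": -0.1,"z": -0.4,"wx": -0.3,"wy": 0,"wz": 0,"grip": 0}
    - {"x": 15,"y": -0.1,"z": -0.4,"wx": -0.3,"wy": 0,"wz": 0,"grip": 0}
    - {"x": 18,"y": -0.1,"z": -0.4,"wx": -0.3,"wy": 0,"wz": 0,"grip": 0}
    - {"x": 20,"y": -0.1,"z": -0.4,"wx": -0.3,"wy": 0,"wz": 0,"grip": 0}
    - {"x": 20.2,"y": -0.1,"z": -0.4,"wx": -0.3,"wy": 0,"wz": 0,"grip": 0}
    - {"x": 20.2,"y": -0.1,"z": -0.4,"wx": -0.3,"wy": 0,"wz": 0,"grip": 0}
    - {"x": 20.2,"y": -0.1,"z": -0.4,"wx": -0.3,"wy": 0,"wz": 0,"grip": 0}

```text
t: 3.9
tool_pos: [0.6281, 0.2229, 0.1799]
ee_rot: [[0.003, 1.0, -0.026], [0.0, -0.026, -1.0], [-1.0, 0.003, -0.001]]
wrist_force: [0.9, 0.1, -0.0]
gripper_width: 0.006
```

```bash
python3 - <<'E'
from h import *
from plant import read_camera
import cv2
st();go([.1,.2195,.178])
im=read_camera("side")[:,:,::-1]
print(proj("side",O+C@[.075,.2195,.2]),proj("side",O+C@[.0925,.2195,.178]))
cv2.imwrite("pics/s1.png",cv2.resize(im[140:320,130:370],(800,600),interpolation=cv2.INTER_CUBIC))
E
```

```text
t 3.9 cart tcp mm [123.5546 220.0884 179.8676] F cart [ 0.8679  0.1478 -0.0166] yaw 0.03753178551659864 g 0.0062822584448054995 q [ 0.174   0.4779  1.2571 -0.      1.4039  0.2003]
shift cm [ 0.1805 -2.356   0.0574] turn deg [ 0.0376 -0.0298 -0.1504]
[208.8423 259.2487] [202.7555 265.1743]
```

View pics/s1.png

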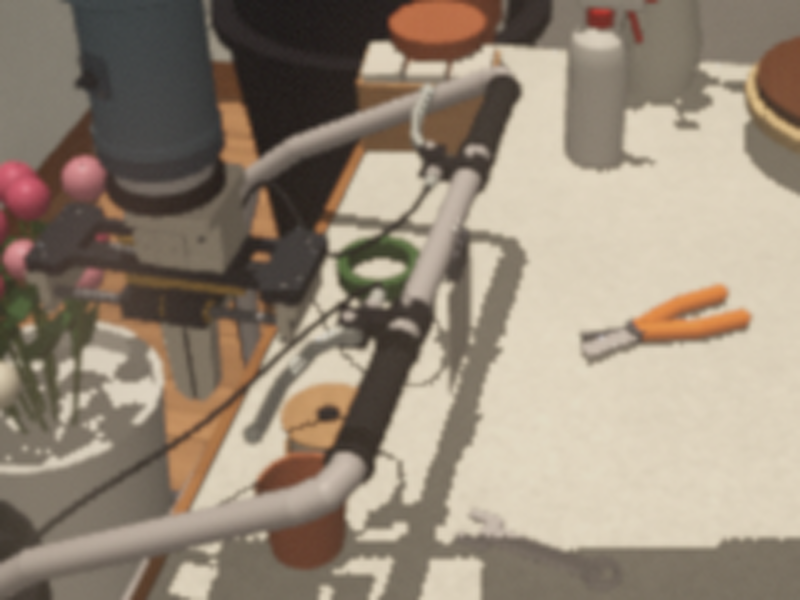

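The finger (tip at crop (197,395)) stands in front of the left lever (tip ball at (255,437)) with a clear gap, and the body is well above the bar. The position agrees with the estimate, so I'll work out the arc around the hinge.

```bash
cat >> h.py <<'E'
def press(phi,side=1,extra=0,z=.178):
    c,s=np.cos(phi),np.sin(phi); hy=.127
    p=np.array([.04+.035*c-.0926*s+(.0175-extra)*c, side*(hy+.035*s+.0926*c+(.0175-extra)*s), z]); print(phi,end=" "); go(p,side*phi)
E
python3 -c "
from h import *
for a in (-.02,.05,.1,.15,.2,.25,.28):press(a)"
```

```text
-0.02 shift cm [ 0.159  -2.9107  0.1669] turn deg [ 1.195  -0.0295 -0.1332]
0.05 shift cm [ 0.1576 -3.5639 -0.1913] turn deg [-2.8157 -0.0248 -0.1342]
0.1 shift cm [ 0.1566 -4.045  -0.4188] turn deg [-5.6805 -0.0215 -0.1348]
0.15 shift cm [ 0.1556 -4.5369 -0.6219] turn deg [-8.5453 -0.0181 -0.1354]
0.2 shift cm [ 0.1545 -5.0383 -0.8002] turn deg [-11.4101  -0.0147  -0.1359]
0.25 shift cm [ 0.1534 -5.548  -0.9532] turn deg [-14.2749  -0.0113  -0.1363]
0.28 shift cm [ 0.1527 -5.8573 -1.0327] turn deg [-15.9937  -0.0093  -0.1366]
```

Request:
carry_out:
  steps:
    - {"x": 0.1,"y": -1.2,"z": 0.1,"wx": 0,"wy": 0,"wz": 0,"grip": 0}
    - {"x": 0.1,"y": -2.2,"z": 0.1,"wx": 0,"wy": 0,"wz": 0,"grip": 0}
    - {"x": 0.1,"y": -2.8,"z": 0.1,"wx": 0,"wy": 0,"wz": 0,"grip": 0}
    - {"x": 0.1,"y": -3.2,"z": 0,"wx": -1,"wy": 0,"wz": 0,"grip": 0}
    - {"x": 0.1,"y": -3.56,"z": -0.19,"wx": -2.8,"wy": 0,"wz": 0,"grip": 0}
    - {"x": 0.1,"y": -4.05,"z": -0.42,"wx": -5.7,"wy": 0,"wz": 0,"grip": 0}
    - {"x": 0.1,"y": -4.3,"z": -0.53,"wx": -7.1,"wy": 0,"wz": 0,"grip": 0}
    - {"x": 0.1,"y": -4.54,"z": -0.62,"wx": -8.5,"wy": 0,"wz": 0,"grip": 0}
    - {"x": 0.1,"y": -4.8,"z": -0.71,"wx": -10,"wy": 0,"wz": 0,"grip": 0}
    - {"x": 0.1,"y": -5.04,"z": -0.8,"wx": -11.4,"wy": 0,"wz": 0,"grip": 0}

```text
t: 5.2
tool_pos: [0.5774, 0.2326, 0.1774]
ee_rot: [[0.001, 0.985, 0.174], [0.0, 0.174, -0.985], [-1.0, 0.001, -0.0]]
wrist_force: [3.6, -0.7, 1.5]
gripper_width: 0.001
```

```bash
python3 -c "
from h import *
st()
for a in (.2,.22,.24,.26,.28):press(a)"
```

```text
t 5.2 cart tcp mm [ 72.6385 228.4214 177.3958] F cart [ 3.5845 -0.6356  1.5034] yaw 11.550854075834206 g 0.0009641692337349764 q [0.2039 0.4011 1.3829 0.0001 1.3567 0.0293]
0.2 shift cm [-0.0604  0.0363  0.0316] turn deg [ 0.0917 -0.0074 -0.0544]
0.22 shift cm [-0.0606 -0.1498 -0.0718] turn deg [-1.0542 -0.0069 -0.0544]
0.24 shift cm [-0.0607 -0.3379 -0.1715] turn deg [-2.2001 -0.0063 -0.0545]
0.26 shift cm [-0.0609 -0.528  -0.2675] turn deg [-3.346  -0.0058 -0.0546]
0.28 shift cm [-0.0611 -0.7199 -0.3595] turn deg [-4.492  -0.0052 -0.0546]
```

Request:
carry_out:
  steps:
    - {"x": 0,"y": -0.08,"z": -0.04,"wx": -0.5,"wy": 0,"wz": 0,"grip": 0}
    - {"x": 0,"y": -0.15,"z": -0.07,"wx": -1.0,"wy": 0,"wz": 0,"grip": 0}
    - {"x": 0,"y": -0.24,"z": -0.12,"wx": -1.6,"wy": 0,"wz": 0,"grip": 0}
    - {"x": 0,"y": -0.34,"z": -0.17,"wx": -2.2,"wy": 0,"wz": 0,"grip": 0}
    - {"x": 0,"y": -0.43,"z": -0.22,"wx": -2.8,"wy": 0,"wz": 0,"grip": 0}
    - {"x": 0,"y": -0.5,"z": -0.25,"wx": -3.2,"wy": 0,"wz": 0,"grip": 0}
    - {"x": 0,"y": -0.55,"z": -0.28,"wx": -3.5,"wy": 0,"wz": 0,"grip": 0}
    - {"x": 0,"y": -0.58,"z": -0.29,"wx": -3.7,"wy": 0,"wz": 0,"grip": 0}
    - {"x": 0,"y": -0.58,"z": -0.29,"wx": -3.7,"wy": 0,"wz": 0,"grip": 0}
    - {"x": 0,"y": -0.58,"z": -0.29,"wx": -3.7,"wy": 0,"wz": 0,"grip": 0}

```text
t: 6.45
tool_pos: [0.571, 0.2345, 0.1773]
ee_rot: [[0.0, 0.972, 0.235], [0.0, 0.235, -0.972], [-1.0, 0.0, -0.0]]
wrist_force: [4.4, 2.2, 3.2]
gripper_width: 0.007
```

```bash
python3 -c "
from h import *
st()
for a in (.26,.28,.3):press(a)"
```

```text
t 6.45 cart tcp mm [ 66.2341 230.1614 177.2666] F cart [4.371  2.3566 3.2024] yaw 15.164281288079057 g 0.007097580626296749 q [ 0.209   0.3922  1.3966  0.0003  1.3524 -0.0288]
0.26 shift cm [-0.0733  0.0626  0.0353] turn deg [ 0.2674 -0.0177 -0.0252]
0.28 shift cm [-0.0734 -0.1232 -0.0688] turn deg [-0.8785 -0.0174 -0.0254]
0.3 shift cm [-0.0734 -0.311  -0.169 ] turn deg [-2.0244 -0.0172 -0.0255]
```

Request:
carry_out:
  steps:
    - {"x": 0,"y": -0.02,"z": 0,"wx": -0.1,"wy": 0,"wz": 0,"grip": 0}
    - {"x": 0,"y": -0.04,"z": -0.02,"wx": -0.3,"wy": 0,"wz": 0,"grip": 0}
    - {"x": 0,"y": -0.06,"z": -0.03,"wx": -0.4,"wy": 0,"wz": 0,"grip": 0}
    - {"x": 0,"y": -0.08,"z": -0.05,"wx": -0.6,"wy": 0,"wz": 0,"grip": 0}
    - {"x": 0,"y": -0.1,"z": -0.06,"wx": -0.7,"wy": 0,"wz": 0,"grip": 0}
    - {"x": 0,"y": -0.12,"z": -0.07,"wx": -0.9,"wy": 0,"wz": 0,"grip": 0}
    - {"x": 0,"y": -0.12,"z": -0.07,"wx": -0.9,"wy": 0,"wz": 0,"grip": 0}
    - {"x": 0,"y": -0.12,"z": -0.07,"wx": -0.9,"wy": 0,"wz": 0,"grip": 0}
    - {"x": 0,"y": -0.12,"z": -0.07,"wx": -0.9,"wy": 0,"wz": 0,"grip": 0}
    - {"x": 0,"y": -0.12,"z": -0.07,"wx": -0.9,"wy": 0,"wz": 0,"grip": 0}

```text
t: 7.7
tool_pos: [0.5697, 0.2349, 0.1773]
ee_rot: [[0.0, 0.968, 0.251], [0.0, 0.251, -0.968], [-1.0, 0.0, -0.0]]
wrist_force: [4.0, 2.1, 3.2]
gripper_width: 0.004
```

```bash
python3 -c "
from h import *
st()"
```

```text
t 7.7 cart tcp mm [ 64.9134 230.5194 177.2702] F cart [3.9613 2.2347 3.1513] yaw 16.062964772430725 g 0.0036039399296954626 q [ 0.21    0.3903  1.3994  0.0004  1.3514 -0.0434]
```

Still only the spring, so the stop lies a little further on. I'll go on by 0.8 mm, pressing straight along the face normal.

Request:
carry_out:
  steps:
    - {"x": 0,"y": -0.02,"z": 0,"wx": 0,"wy": 0,"wz": 0,"grip": 0}
    - {"x": 0,"y": -0.04,"z": -0.01,"wx": 0,"wy": 0,"wz": 0,"grip": 0}
    - {"x": 0,"y": -0.06,"z": -0.02,"wx": 0,"wy": 0,"wz": 0,"grip": 0}
    - {"x": 0,"y": -0.08,"z": -0.02,"wx": 0,"wy": 0,"wz": 0,"grip": 0}
    - {"x": 0,"y": -0.08,"z": -0.02,"wx": 0,"wy": 0,"wz": 0,"grip": 0}
    - {"x": 0,"y": -0.08,"z": -0.02,"wx": 0,"wy": 0,"wz": 0,"grip": 0}
    - {"x": 0,"y": -0.08,"z": -0.02,"wx": 0,"wy": 0,"wz": 0,"grip": 0}
    - {"x": 0,"y": -0.08,"z": -0.02,"wx": 0,"wy": 0,"wz": 0,"grip": 0}
    - {"x": 0,"y": -0.08,"z": -0.02,"wx": 0,"wy": 0,"wz": 0,"grip": 0}
    - {"x": 0,"y": -0.08,"z": -0.02,"wx": 0,"wy": 0,"wz": 0,"grip": 0}

```text
t: 8.95
tool_pos: [0.569, 0.235, 0.1773]
ee_rot: [[0.001, 0.968, 0.251], [0.001, 0.251, -0.968], [-1.0, 0.001, -0.0]]
wrist_force: [4.6, 3.8, 3.8]
gripper_width: 0.003
```

```bash
python3 -c "
from h import *
st()"
```

```text
t 8.95 cart tcp mm [ 64.1518 230.6066 177.3102] F cart [4.4591 3.9304 3.8159] yaw 16.063333764045872 g 0.0034836159750618032 q [ 0.2104  0.389   1.4014  0.0005  1.3506 -0.0431]
```

Request:
carry_out:
  steps:
    - {"x": 0,"y": -0.02,"z": 0,"wx": 0,"wy": 0,"wz": 0,"grip": 0}
    - {"x": 0,"y": -0.04,"z": -0.01,"wx": 0,"wy": 0,"wz": 0,"grip": 0}
    - {"x": 0,"y": -0.06,"z": -0.02,"wx": -0.2,"wy": 0,"wz": 0,"grip": 0}
    - {"x": 0,"y": -0.08,"z": -0.03,"wx": -0.4,"wy": 0,"wz": 0,"grip": 0}
    - {"x": 0,"y": -0.1,"z": -0.04,"wx": -0.6,"wy": 0,"wz": 0,"grip": 0}
    - {"x": 0,"y": -0.1,"z": -0.04,"wx": -0.6,"wy": 0,"wz": 0,"grip": 0}
    - {"x": 0,"y": -0.1,"z": -0.04,"wx": -0.6,"wy": 0,"wz": 0,"grip": 0}
    - {"x": 0,"y": -0.1,"z": -0.04,"wx": -0.6,"wy": 0,"wz": 0,"grip": 0}
    - {"x": 0,"y": -0.1,"z": -0.04,"wx": -0.6,"wy": 0,"wz": 0,"grip": 0}
    - {"x": 0,"y": -0.1,"z": -0.04,"wx": -0.6,"wy": 0,"wz": 0,"grip": 0}

```text
t: 10.2
tool_pos: [0.5679, 0.2353, 0.1773]
ee_rot: [[0.001, 0.965, 0.261], [0.001, 0.261, -0.965], [-1.0, 0.001, -0.001]]
wrist_force: [4.7, 3.5, 3.0]
gripper_width: 0.008
```

```bash
python3 -c "
from h import *
st()"
```

```text
t 10.2 cart tcp mm [ 63.0837 230.8428 177.2788] F cart [4.6176 3.6491 2.9618] yaw 16.665782764713406 g 0.007664928209781748 q [ 0.211   0.3874  1.4039  0.0007  1.3497 -0.053 ]
```

Request:
carry_out:
  steps:
    - {"x": 0,"y": -0.02,"z": 0,"wx": 0,"wy": 0,"wz": 0,"grip": 0}
    - {"x": 0,"y": -0.04,"z": -0.01,"wx": 0,"wy": 0,"wz": 0,"grip": 0}
    - {"x": 0,"y": -0.06,"z": -0.02,"wx": -0.2,"wy": 0,"wz": 0,"grip": 0}
    - {"x": 0,"y": -0.08,"z": -0.03,"wx": -0.4,"wy": 0,"wz": 0,"grip": 0}
    - {"x": 0,"y": -0.1,"z": -0.04,"wx": -0.6,"wy": 0,"wz": 0,"grip": 0}
    - {"x": 0,"y": -0.1,"z": -0.04,"wx": -0.6,"wy": 0,"wz": 0,"grip": 0}
    - {"x": 0,"y": -0.1,"z": -0.04,"wx": -0.6,"wy": 0,"wz": 0,"grip": 0}
    - {"x": 0,"y": -0.1,"z": -0.04,"wx": -0.6,"wy": 0,"wz": 0,"grip": 0}
    - {"x": 0,"y": -0.1,"z": -0.04,"wx": -0.6,"wy": 0,"wz": 0,"grip": 0}
    - {"x": 0,"y": -0.1,"z": -0.04,"wx": -0.6,"wy": 0,"wz": 0,"grip": 0}

```text
t: 11.45
tool_pos: [0.5668, 0.2355, 0.1773]
ee_rot: [[0.001, 0.963, 0.271], [0.001, 0.271, -0.963], [-1.0, 0.001, -0.001]]
wrist_force: [5.1, 4.6, 3.4]
gripper_width: 0.007
```

```bash
python3 -c "
from h import *
st()"
```

```text
t 11.45 cart tcp mm [ 61.999  231.082  177.2681] F cart [4.9973 4.7396 3.4316] yaw 17.265579120378053 g 0.006895511393495137 q [ 0.2117  0.3857  1.4064  0.001   1.3487 -0.0629]
```

```bash
python3 - <<'E'
from h import *
from plant import read_camera
import cv2
im=read_camera("side")[:,:,::-1]
t=read_camera("top")[:,:,::-1]
cv2.imwrite("pics/s2.png",np.hstack([cv2.resize(im[205:295,170:270],(400,360),interpolation=cv2.INTER_CUBIC),cv2.resize(t[150:240,160:260],(400,360),interpolation=cv2.INTER_CUBIC)]))
E
```

```text
(no output)
```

View pics/s2.png

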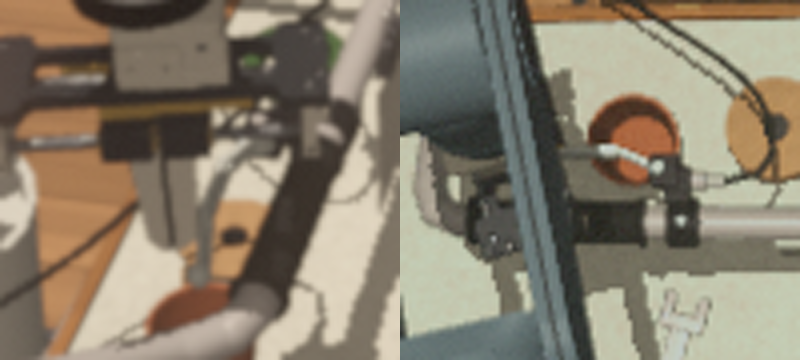

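```bash
python3 - <<'E'
from h import *
for a in (0,.2,.24,.28):
    c,s=np.cos(a),np.sin(a)
    print(a,proj("side",O+C@[.04+.032*c-.121*s,.127+.032*s+.121*c,.2]),proj("top",O+C@[.04+.032*c-.075*s,.127+.032*s+.075*c,.203]))
st()
E
```

```text
0 [205.9048 267.5552] [200.3739 180.8986]
0.2 [215.6229 270.239 ] [198.6176 186.1094]
0.24 [217.6969 270.6075] [198.3935 187.1871]
0.28 [219.8047 270.9174] [198.2129 188.2727]
t 11.55 cart tcp mm [ 62.0135 231.054  177.2761] F cart [4.1309 4.8608 3.5488] yaw 17.265809820147364 g 0.002541807929284519 q [ 0.2117  0.3857  1.4064  0.0009  1.3487 -0.0629]
```

The lever is in contact: tip at side crop (197,273), blade at top crop (560,155). It stands at roughly 0.26–0.28 rad, close to the stop, so I'll continue in small steps.

Request:
carry_out:
  steps:
    - {"x": 0,"y": -0.03,"z": 0,"wx": 0,"wy": 0,"wz": 0,"grip": 0}
    - {"x": 0,"y": -0.06,"z": -0.01,"wx": 0,"wy": 0,"wz": 0,"grip": 0}
    - {"x": 0,"y": -0.09,"z": -0.02,"wx": 0,"wy": 0,"wz": 0,"grip": 0}
    - {"x": 0,"y": -0.12,"z": -0.03,"wx": 0,"wy": 0,"wz": 0,"grip": 0}
    - {"x": 0,"y": -0.12,"z": -0.04,"wx": 0,"wy": 0,"wz": 0,"grip": 0}
    - {"x": 0,"y": -0.12,"z": -0.04,"wx": 0,"wy": 0,"wz": 0,"grip": 0}
    - {"x": 0,"y": -0.12,"z": -0.04,"wx": 0,"wy": 0,"wz": 0,"grip": 0}
    - {"x": 0,"y": -0.12,"z": -0.04,"wx": 0,"wy": 0,"wz": 0,"grip": 0}
    - {"x": 0,"y": -0.12,"z": -0.04,"wx": 0,"wy": 0,"wz": 0,"grip": 0}
    - {"x": 0,"y": -0.12,"z": -0.04,"wx": 0,"wy": 0,"wz": 0,"grip": 0}

```text
t: 12.8
tool_pos: [0.5662, 0.2356, 0.1774]
ee_rot: [[0.002, 0.963, 0.271], [0.001, 0.271, -0.963], [-1.0, 0.002, -0.001]]
wrist_force: [5.6, 3.8, 2.6]
gripper_width: 0.004
```

```bash
python3 -c "
from h import *
st()"
```

```text
t 12.8 cart tcp mm [ 61.3802 231.1357 177.3514] F cart [5.5064 3.9996 2.6364] yaw 17.26519112156133 g 0.0036984082930023405 q [ 0.2121  0.3838  1.409   0.0008  1.3467 -0.0624]
```

Request:
carry_out:
  steps:
    - {"x": 0,"y": -0.02,"z": 0,"wx": 0,"wy": 0,"wz": 0,"grip": 0}
    - {"x": 0,"y": -0.04,"z": -0.01,"wx": 0,"wy": 0,"wz": 0,"grip": 0}
    - {"x": 0,"y": -0.06,"z": -0.02,"wx": 0,"wy": 0,"wz": 0,"grip": 0}
    - {"x": 0,"y": -0.08,"z": -0.02,"wx": 0,"wy": 0,"wz": 0,"grip": 0}
    - {"x": 0,"y": -0.08,"z": -0.02,"wx": 0,"wy": 0,"wz": 0,"grip": 0}
    - {"x": 0,"y": -0.08,"z": -0.02,"wx": 0,"wy": 0,"wz": 0,"grip": 0}
    - {"x": 0,"y": -0.08,"z": -0.02,"wx": 0,"wy": 0,"wz": 0,"grip": 0}
    - {"x": 0,"y": -0.08,"z": -0.02,"wx": 0,"wy": 0,"wz": 0,"grip": 0}
    - {"x": 0,"y": -0.08,"z": -0.02,"wx": 0,"wy": 0,"wz": 0,"grip": 0}
    - {"x": 0,"y": -0.08,"z": -0.02,"wx": 0,"wy": 0,"wz": 0,"grip": 0}

```text
t: 14.05
tool_pos: [0.5661, 0.2355, 0.1775]
ee_rot: [[0.003, 0.963, 0.271], [0.001, 0.271, -0.963], [-1.0, 0.003, -0.0]]
wrist_force: [7.2, 4.2, 2.3]
gripper_width: 0.004
```

```bash
python3 -c "
from h import *
st()"
```

```text
t 14.05 cart tcp mm [ 61.251  231.0496 177.5207] F cart [7.0371 4.4001 2.3048] yaw 17.255755414325904 g 0.003774274802742858 q [ 0.2122  0.3825  1.4105  0.0006  1.3451 -0.0621]
```

At the stop: no more motion, and the force rises about 2–3 N per mm commanded. I'll press 2.4 mm further.

Request:
carry_out:
  steps:
    - {"x": 0,"y": -0.06,"z": 0,"wx": 0,"wy": 0,"wz": 0,"grip": 0}
    - {"x": 0,"y": -0.12,"z": 0,"wx": 0,"wy": 0,"wz": 0,"grip": 0}
    - {"x": 0,"y": -0.18,"z": 0,"wx": 0,"wy": 0,"wz": 0,"grip": 0}
    - {"x": 0,"y": -0.24,"z": 0,"wx": 0,"wy": 0,"wz": 0,"grip": 0}
    - {"x": 0,"y": -0.24,"z": 0,"wx": 0,"wy": 0,"wz": 0,"grip": 0}
    - {"x": 0,"y": -0.24,"z": 0,"wx": 0,"wy": 0,"wz": 0,"grip": 0}
    - {"x": 0,"y": -0.24,"z": 0,"wx": 0,"wy": 0,"wz": 0,"grip": 0}
    - {"x": 0,"y": -0.24,"z": 0,"wx": 0,"wy": 0,"wz": 0,"grip": 0}
    - {"x": 0,"y": -0.24,"z": 0,"wx": 0,"wy": 0,"wz": 0,"grip": 0}
    - {"x": 0,"y": -0.24,"z": 0,"wx": 0,"wy": 0,"wz": 0,"grip": 0}

```text
t: 15.3
tool_pos: [0.5654, 0.2351, 0.1782]
ee_rot: [[0.007, 0.963, 0.271], [0.002, 0.271, -0.963], [-1.0, 0.007, -0.0]]
wrist_force: [10.5, 4.8, 2.2]
gripper_width: 0.007
```

```bash
python3 -c "
from h import *
st()"
```

```text
t 15.3 cart tcp mm [ 60.6254 230.5964 178.2024] F cart [10.4051  5.0378  2.2011] yaw 17.245542569890855 g 0.006505750750952187 q [ 0.2117  0.3782  1.4153  0.0005  1.3409 -0.0624]
```

Request:
carry_out:
  steps:
    - {"x": 0,"y": -0.06,"z": 0,"wx": 0,"wy": 0,"wz": 0,"grip": 0}
    - {"x": 0,"y": -0.12,"z": 0,"wx": 0,"wy": 0,"wz": 0,"grip": 0}
    - {"x": 0,"y": -0.18,"z": 0,"wx": 0,"wy": 0,"wz": 0,"grip": 0}
    - {"x": 0,"y": -0.24,"z": 0,"wx": 0,"wy": 0,"wz": 0,"grip": 0}
    - {"x": 0,"y": -0.24,"z": 0,"wx": 0,"wy": 0,"wz": 0,"grip": 0}
    - {"x": 0,"y": -0.24,"z": 0,"wx": 0,"wy": 0,"wz": 0,"grip": 0}
    - {"x": 0,"y": -0.24,"z": 0,"wx": 0,"wy": 0,"wz": 0,"grip": 0}
    - {"x": 0,"y": -0.24,"z": 0,"wx": 0,"wy": 0,"wz": 0,"grip": 0}
    - {"x": 0,"y": -0.24,"z": 0,"wx": 0,"wy": 0,"wz": 0,"grip": 0}
    - {"x": 0,"y": -0.24,"z": 0,"wx": 0,"wy": 0,"wz": 0,"grip": 0}

```text
t: 16.55
tool_pos: [0.5648, 0.2347, 0.1789]
ee_rot: [[0.011, 0.963, 0.27], [0.003, 0.27, -0.963], [-1.0, 0.011, 0.0]]
wrist_force: [13.3, 5.4, 2.4]
gripper_width: 0.008
```

```bash
python3 -c "
from h import *
st()"
```

```text
t 16.55 cart tcp mm [ 59.9987 230.2247 178.9363] F cart [13.1307  5.7413  2.4446] yaw 17.239289384703184 g 0.007738509625375471 q [ 0.2114  0.3739  1.4199  0.0005  1.3368 -0.0626]
```

Request:
carry_out:
  steps:
    - {"x": 0,"y": -0.04,"z": 0,"wx": 0,"wy": 0,"wz": 0,"grip": 0}
    - {"x": 0,"y": -0.04,"z": 0,"wx": 0,"wy": 0,"wz": 0,"grip": 0}
    - {"x": 0,"y": -0.04,"z": 0,"wx": 0,"wy": 0,"wz": 0,"grip": 0}
    - {"x": 0,"y": -0.04,"z": 0,"wx": 0,"wy": 0,"wz": 0,"grip": 0}
    - {"x": 0,"y": -0.04,"z": 0,"wx": 0,"wy": 0,"wz": 0,"grip": 0}
    - {"x": 0,"y": -0.04,"z": 0,"wx": 0,"wy": 0,"wz": 0,"grip": 0}
    - {"x": 0,"y": -0.04,"z": 0,"wx": 0,"wy": 0,"wz": 0,"grip": 0}
    - {"x": 0,"y": -0.04,"z": 0,"wx": 0,"wy": 0,"wz": 0,"grip": 0}
    - {"x": 0,"y": -0.04,"z": 0,"wx": 0,"wy": 0,"wz": 0,"grip": 0}
    - {"x": 0,"y": -0.04,"z": 0,"wx": 0,"wy": 0,"wz": 0,"grip": 0}

```text
t: 17.8
tool_pos: [0.5647, 0.2346, 0.1791]
ee_rot: [[0.011, 0.963, 0.27], [0.003, 0.27, -0.963], [-1.0, 0.012, 0.0]]
wrist_force: [15.0, 5.6, 2.5]
gripper_width: 0.006
```

Request:
carry_out:
  steps:
    - {"x": 0,"y": 0,"z": 0,"wx": 0,"wy": 0,"wz": 0,"grip": 0}
    - {"x": 0,"y": 0,"z": 0,"wx": 0,"wy": 0,"wz": 0,"grip": 0}
    - {"x": 0,"y": 0,"z": 0,"wx": 0,"wy": 0,"wz": 0,"grip": 0}
    - {"x": 0,"y": 0,"z": 0,"wx": 0,"wy": 0,"wz": 0,"grip": 0}
    - {"x": 0,"y": 0,"z": 0,"wx": 0,"wy": 0,"wz": 0,"grip": 0}
    - {"x": 0,"y": 0,"z": 0,"wx": 0,"wy": 0,"wz": 0,"grip": 0}
    - {"x": 0,"y": 0,"z": 0,"wx": 0,"wy": 0,"wz": 0,"grip": 0}
    - {"x": 0,"y": 0,"z": 0,"wx": 0,"wy": 0,"wz": 0,"grip": 0}
    - {"x": 0,"y": 0,"z": 0,"wx": 0,"wy": 0,"wz": 0,"grip": 0}
    - {"x": 0,"y": 0,"z": 0,"wx": 0,"wy": 0,"wz": 0,"grip": 0}

```text
t: 19.05
tool_pos: [0.5647, 0.2347, 0.1791]
ee_rot: [[0.011, 0.963, 0.27], [0.003, 0.27, -0.963], [-1.0, 0.012, 0.0]]
wrist_force: [14.6, 5.1, 2.3]
gripper_width: 0.003
```

```bash
python3 -c "
from h import *
st();press(.28);press(.15);press(0);go([.1225,.2195,.18]);go([.1225,.2195,.30]);go([.1225,-.2195,.30])"
```

```text
t 19.05 cart tcp mm [ 59.8908 230.1738 179.0518] F cart [14.4265  5.5106  2.306 ] yaw 17.237125804668963 g 0.0027916620196054083 q [ 0.2113  0.3732  1.4207  0.0006  1.3361 -0.0627]
0.28 shift cm [0.1108 0.4835 0.116 ] turn deg [ 1.1942  0.0017 -0.6652]
0.15 shift cm [0.1242 1.6235 0.8986] turn deg [ 8.6426 -0.0416 -0.6645]
0 shift cm [0.138  2.7997 1.9762] turn deg [17.2369 -0.0915 -0.6614]
shift cm [-0.0286  5.6641  2.8747] turn deg [17.2369 -0.0915 -0.6614]
shift cm [-12.0278   5.8034   2.8765] turn deg [17.2369 -0.0915 -0.6614]
shift cm [-12.1726  -7.2044  44.8048] turn deg [17.2369 -0.0915 -0.6614]
```

Request:
carry_out:
  steps:
    - {"x": 0,"y": 0.5,"z": 0.1,"wx": 0,"wy": 0,"wz": 0,"grip": 0}
    - {"x": 0,"y": 1.1,"z": 0.2,"wx": 1,"wy": 0,"wz": 0,"grip": 0}
    - {"x": 0,"y": 1.7,"z": 0.5,"wx": 5,"wy": 0,"wz": 0,"grip": 0}
    - {"x": 0,"y": 2.3,"z": 0.9,"wx": 8.6,"wy": 0,"wz": 0,"grip": 0}
    - {"x": 0,"y": 2.9,"z": 1.4,"wx": 13,"wy": 0,"wz": 0,"grip": 0}
    - {"x": 0,"y": 3.6,"z": 2,"wx": 17.2,"wy": 0,"wz": 0,"grip": 0}
    - {"x": 0,"y": 4.5,"z": 2.3,"wx": 17.2,"wy": 0,"wz": 0,"grip": 0}
    - {"x": 0,"y": 5.4,"z": 2.6,"wx": 17.2,"wy": 0,"wz": 0,"grip": 0}
    - {"x": 0,"y": 6.4,"z": 2.9,"wx": 17.2,"wy": 0,"wz": 0,"grip": 0}
    - {"x": 0,"y": 6.4,"z": 2.9,"wx": 17.2,"wy": 0,"wz": 0,"grip": 0}

```text
t: 20.3
tool_pos: [0.6295, 0.2229, 0.1767]
ee_rot: [[-0.001, 1.0, -0.026], [-0.0, -0.026, -1.0], [-1.0, -0.001, 0.0]]
wrist_force: [-0.9, 0.7, -1.1]
gripper_width: 0.004
```

```bash
python3 - <<'E'
from h import *
from plant import read_camera
import cv2
st();go([.1225,.2195,.32]);go([.1225,-.2195,.32])
im=read_camera("side")[:,:,::-1]
t=read_camera("top")[:,:,::-1]
cv2.imwrite("pics/s3.png",np.hstack([cv2.resize(im[205:295,170:270],(400,360),interpolation=cv2.INTER_CUBIC),cv2.resize(t[150:240,160:260],(400,360),interpolation=cv2.INTER_CUBIC)]))
E
```

```text
t 20.3 cart tcp mm [125.0396 220.1172 176.6531] F cart [-0.8925  0.6696 -1.1424] yaw 0.07395025107740216 g 0.004038039095127908 q [ 0.1736  0.4846  1.2542 -0.0001  1.4034  0.1994]
shift cm [-14.3345  -0.2617   0.0647] turn deg [0.074  0.0133 0.0307]
shift cm [-14.3243  -0.3184  43.9647] turn deg [0.074  0.0133 0.0307]
```

View pics/s3.png

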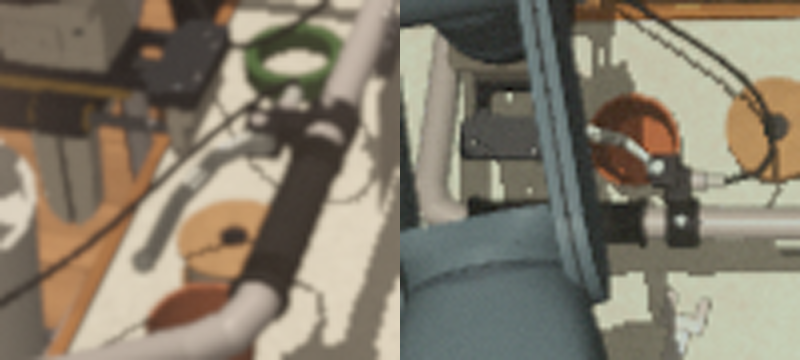

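The lever is back out: its tip at side crop (145,262) is native (206,270), the same as at the start. On to the right lever.

Request:
carry_out:
  steps:
    - {"x": -5,"y": 0,"z": 0,"wx": 0,"wy": 0,"wz": 0,"grip": 0}
    - {"x": -10,"y": 0,"z": 0,"wx": 0,"wy": 0,"wz": 0,"grip": 0}
    - {"x": -14.3,"y": 0,"z": 2,"wx": 0,"wy": 0,"wz": 0,"grip": 0}
    - {"x": -14.3,"y": -0.3,"z": 8,"wx": 0,"wy": 0,"wz": 0,"grip": 0}
    - {"x": -14.3,"y": -0.3,"z": 14,"wx": 0,"wy": 0,"wz": 0,"grip": 0}
    - {"x": -14.3,"y": -0.3,"z": 20,"wx": 0,"wy": 0,"wz": 0,"grip": 0}
    - {"x": -14.3,"y": -0.3,"z": 26,"wx": 0,"wy": 0,"wz": 0,"grip": 0}
    - {"x": -14.3,"y": -0.3,"z": 32,"wx": 0,"wy": 0,"wz": 0,"grip": 0}
    - {"x": -14.3,"y": -0.3,"z": 38,"wx": 0,"wy": 0,"wz": 0,"grip": 0}
    - {"x": -14.3,"y": -0.3,"z": 43,"wx": 0,"wy": 0,"wz": 0,"grip": 0}

```text
t: 21.65
tool_pos: [0.6142, -0.2088, 0.3203]
ee_rot: [[0.0, 1.0, -0.026], [-0.0, -0.026, -1.0], [-1.0, 0.0, 0.0]]
wrist_force: [0.1, 0.5, -0.2]
gripper_width: 0.006
```

```bash
python3 - <<'E'
from h import *
st();go([.1225,-.2195,.18])
E
```

```text
t 21.65 cart tcp mm [ 121.3211 -211.845   320.3465] F cart [ 0.0762  0.4816 -0.2315] yaw 0.03284348775320978 g 0.005794276416511904 q [-0.4994  0.4019  1.042  -0.0001  1.6976 -0.473 ]
shift cm [14.0347  0.1168  0.764 ] turn deg [ 0.0328  0.0063 -0.0026]
```

Request:
carry_out:
  steps:
    - {"x": 0,"y": 0.1,"z": 0.8,"wx": 0,"wy": 0,"wz": 0,"grip": 0}
    - {"x": 3,"y": 0.1,"z": 0.8,"wx": 0,"wy": 0,"wz": 0,"grip": 0}
    - {"x": 6,"y": 0.1,"z": 0.8,"wx": 0,"wy": 0,"wz": 0,"grip": 0}
    - {"x": 9,"y": 0.1,"z": 0.8,"wx": 0,"wy": 0,"wz": 0,"grip": 0}
    - {"x": 12,"y": 0.1,"z": 0.8,"wx": 0,"wy": 0,"wz": 0,"grip": 0}
    - {"x": 14,"y": 0.1,"z": 0.8,"wx": 0,"wy": 0,"wz": 0,"grip": 0}
    - {"x": 14.1,"y": 0.1,"z": 0.8,"wx": 0,"wy": 0,"wz": 0,"grip": 0}
    - {"x": 14.1,"y": 0.1,"z": 0.8,"wx": 0,"wy": 0,"wz": 0,"grip": 0}
    - {"x": 14.1,"y": 0.1,"z": 0.8,"wx": 0,"wy": 0,"wz": 0,"grip": 0}
    - {"x": 14.1,"y": 0.1,"z": 0.8,"wx": 0,"wy": 0,"wz": 0,"grip": 0}

```text
t: 22.9
tool_pos: [0.6161, -0.215, 0.1802]
ee_rot: [[0.002, 1.0, -0.026], [-0.001, -0.026, -1.0], [-1.0, 0.002, 0.001]]
wrist_force: [-0.7, -0.3, 1.1]
gripper_width: 0.007
```

```bash
python3 - <<'E'
from h import *
from plant import read_camera
import cv2
st()
for a in (-.02,.05,.1,.15,.2,.24,.28,.3):press(a,-1)
im=read_camera("side")[:,:,::-1]
cv2.imwrite("pics/s4.png",cv2.resize(im[130:220,210:330],(640,480),interpolation=cv2.INTER_CUBIC))
E
```

```text
t 22.9 cart tcp mm [ 123.4105 -217.9142  180.205 ] F cart [-0.6821 -0.2991  1.1413] yaw 0.06769327157338423 g 0.007379496681070327 q [-0.5064  0.4529  1.2958  0.0001  1.3911 -0.4806]
-0.02 shift cm [ 0.2161 -2.9073  0.0581] turn deg [-1.0783  0.0432 -0.0872]
0.05 shift cm [ 0.2154 -3.5612  0.415 ] turn deg [ 2.9324  0.0401 -0.0887]
0.1 shift cm [ 0.2148 -4.0428  0.6415] turn deg [ 5.7972  0.0379 -0.0897]
0.15 shift cm [ 0.2142 -4.5351  0.8436] turn deg [ 8.662   0.0356 -0.0906]
0.2 shift cm [ 0.2136 -5.0369  1.0209] turn deg [11.5268  0.0334 -0.0915]
0.24 shift cm [ 0.213  -5.4443  1.1445] turn deg [13.8186  0.0316 -0.0923]
0.28 shift cm [ 0.2125 -5.8564  1.2517] turn deg [16.1105  0.0298 -0.093 ]
0.3 shift cm [ 0.2122 -6.0639  1.2992] turn deg [17.2564  0.0288 -0.0933]
```

View pics/s4.png

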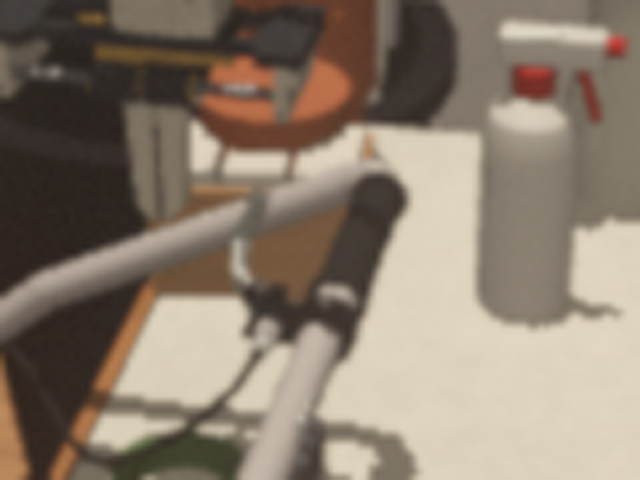

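The right lever's ball is at (258,200), and the finger, with its tip at about (160,218), is well in front of it. Pressing now.

Request:
carry_out:
  steps:
    - {"x": 0.15,"y": -1.4,"z": 0.05,"wx": 0,"wy": 0,"wz": 0,"grip": 0}
    - {"x": 0.15,"y": -2.4,"z": 0.05,"wx": -0.5,"wy": 0,"wz": 0,"grip": 0}
    - {"x": 0.15,"y": -3,"z": 0.1,"wx": 0,"wy": 0,"wz": 0,"grip": 0}
    - {"x": 0.15,"y": -3.56,"z": 0.41,"wx": 2.9,"wy": 0,"wz": 0,"grip": 0}
    - {"x": 0.15,"y": -4.05,"z": 0.64,"wx": 5.8,"wy": 0,"wz": 0,"grip": 0}
    - {"x": 0.15,"y": -4.54,"z": 0.84,"wx": 8.7,"wy": 0,"wz": 0,"grip": 0}
    - {"x": 0.15,"y": -5.04,"z": 1.02,"wx": 11.5,"wy": 0,"wz": 0,"grip": 0}
    - {"x": 0.15,"y": -5.3,"z": 1.1,"wx": 13,"wy": 0,"wz": 0,"grip": 0}
    - {"x": 0.15,"y": -5.45,"z": 1.14,"wx": 13.8,"wy": 0,"wz": 0,"grip": 0}
    - {"x": 0.15,"y": -5.6,"z": 1.18,"wx": 14.7,"wy": 0,"wz": 0,"grip": 0}

```text
t: 24.2
tool_pos: [0.5599, -0.2254, 0.1781]
ee_rot: [[0.001, 0.96, -0.279], [-0.001, -0.279, -0.96], [-1.0, 0.001, 0.0]]
wrist_force: [2.4, -0.1, 1.8]
gripper_width: 0.007
```

```bash
python3 - <<'E'
from h import *
st()
for a in (.26,.28,.3):press(a,-1)
E
```

```text
t 24.2 cart tcp mm [  67.4966 -229.83    178.1172] F cart [ 2.4267 -0.0255  1.7609] yaw -14.66597493092121 g 0.007460068311920058 q [-0.5675  0.3665  1.4328  0.0002  1.3408 -0.2845]
0.26 shift cm [ 0.0116 -0.0509  0.0293] turn deg [ 0.2309  0.0118 -0.0829]
0.28 shift cm [ 0.0114 -0.2376  0.1317] turn deg [ 1.3768  0.0109 -0.083 ]
0.3 shift cm [ 0.0111 -0.4263  0.2303] turn deg [ 2.5227  0.0101 -0.0831]
```

Request:
carry_out:
  steps:
    - {"x": 0,"y": -0.06,"z": 0.03,"wx": 0.3,"wy": 0,"wz": 0,"grip": 0}
    - {"x": 0,"y": -0.12,"z": 0.06,"wx": 0.6,"wy": 0,"wz": 0,"grip": 0}
    - {"x": 0,"y": -0.18,"z": 0.09,"wx": 1,"wy": 0,"wz": 0,"grip": 0}
    - {"x": 0,"y": -0.24,"z": 0.13,"wx": 1.4,"wy": 0,"wz": 0,"grip": 0}
    - {"x": 0,"y": -0.29,"z": 0.15,"wx": 1.7,"wy": 0,"wz": 0,"grip": 0}
    - {"x": 0,"y": -0.34,"z": 0.18,"wx": 2,"wy": 0,"wz": 0,"grip": 0}
    - {"x": 0,"y": -0.34,"z": 0.18,"wx": 2,"wy": 0,"wz": 0,"grip": 0}
    - {"x": 0,"y": -0.34,"z": 0.18,"wx": 2,"wy": 0,"wz": 0,"grip": 0}
    - {"x": 0,"y": -0.34,"z": 0.18,"wx": 2,"wy": 0,"wz": 0,"grip": 0}
    - {"x": 0,"y": -0.34,"z": 0.18,"wx": 2,"wy": 0,"wz": 0,"grip": 0}

```text
t: 25.45
tool_pos: [0.5557, -0.2262, 0.1779]
ee_rot: [[0.0, 0.95, -0.312], [-0.0, -0.312, -0.95], [-1.0, 0.0, 0.0]]
wrist_force: [3.4, -0.6, 4.9]
gripper_width: 0.005
```

```bash
python3 - <<'E'
from h import *
st()
E
```

```text
t 25.45 cart tcp mm [  63.3556 -230.726   177.8596] F cart [ 3.3849 -0.4603  4.9301] yaw -16.638213708617954 g 0.005388007937444878 q [-0.5722  0.361   1.4416 -0.0001  1.3385 -0.2547]
```

Request:
carry_out:
  steps:
    - {"x": 0,"y": -0.03,"z": 0.01,"wx": 0.1,"wy": 0,"wz": 0,"grip": 0}
    - {"x": 0,"y": -0.06,"z": 0.02,"wx": 0.2,"wy": 0,"wz": 0,"grip": 0}
    - {"x": 0,"y": -0.09,"z": 0.03,"wx": 0.3,"wy": 0,"wz": 0,"grip": 0}
    - {"x": 0,"y": -0.12,"z": 0.04,"wx": 0.4,"wy": 0,"wz": 0,"grip": 0}
    - {"x": 0,"y": -0.15,"z": 0.06,"wx": 0.5,"wy": 0,"wz": 0,"grip": 0}
    - {"x": 0,"y": -0.18,"z": 0.07,"wx": 0.6,"wy": 0,"wz": 0,"grip": 0}
    - {"x": 0,"y": -0.2,"z": 0.08,"wx": 0.7,"wy": 0,"wz": 0,"grip": 0}
    - {"x": 0,"y": -0.2,"z": 0.08,"wx": 0.7,"wy": 0,"wz": 0,"grip": 0}
    - {"x": 0,"y": -0.2,"z": 0.08,"wx": 0.7,"wy": 0,"wz": 0,"grip": 0}
    - {"x": 0,"y": -0.2,"z": 0.08,"wx": 0.7,"wy": 0,"wz": 0,"grip": 0}

```text
t: 26.7
tool_pos: [0.5536, -0.2264, 0.1779]
ee_rot: [[0.001, 0.946, -0.324], [-0.001, -0.324, -0.946], [-1.0, 0.001, 0.0]]
wrist_force: [2.2, -1.1, 5.1]
gripper_width: 0.003
```

```bash
python3 - <<'E'
from h import *
st()
E
```

```text
t 26.7 cart tcp mm [  61.2829 -231.0558  177.8704] F cart [ 2.2009 -1.0409  5.138 ] yaw -17.34159084903045 g 0.00341097378601874 q [-0.5744  0.3576  1.4465 -0.0003  1.3367 -0.2447]
```

Request:
carry_out:
  steps:
    - {"x": 0,"y": -0.03,"z": 0,"wx": 0,"wy": 0,"wz": 0,"grip": 0}
    - {"x": 0,"y": -0.06,"z": 0.01,"wx": 0,"wy": 0,"wz": 0,"grip": 0}
    - {"x": 0,"y": -0.09,"z": 0.02,"wx": 0,"wy": 0,"wz": 0,"grip": 0}
    - {"x": 0,"y": -0.12,"z": 0.03,"wx": 0,"wy": 0,"wz": 0,"grip": 0}
    - {"x": 0,"y": -0.15,"z": 0.04,"wx": 0,"wy": 0,"wz": 0,"grip": 0}
    - {"x": 0,"y": -0.15,"z": 0.04,"wx": 0,"wy": 0,"wz": 0,"grip": 0}
    - {"x": 0,"y": -0.15,"z": 0.04,"wx": 0,"wy": 0,"wz": 0,"grip": 0}
    - {"x": 0,"y": -0.15,"z": 0.04,"wx": 0,"wy": 0,"wz": 0,"grip": 0}
    - {"x": 0,"y": -0.15,"z": 0.04,"wx": 0,"wy": 0,"wz": 0,"grip": 0}
    - {"x": 0,"y": -0.15,"z": 0.04,"wx": 0,"wy": 0,"wz": 0,"grip": 0}

```text
t: 27.95
tool_pos: [0.5521, -0.2265, 0.1779]
ee_rot: [[0.001, 0.946, -0.324], [-0.001, -0.324, -0.946], [-1.0, 0.001, 0.001]]
wrist_force: [3.9, -2.6, 3.7]
gripper_width: 0.005
```

```bash
python3 - <<'E'
from h import *
st()
E
```

```text
t 27.95 cart tcp mm [  59.7765 -231.1301  177.9039] F cart [ 4.0142 -2.5268  3.7186] yaw -17.34459745864491 g 0.004637474268889345 q [-0.5757  0.355   1.4503 -0.0004  1.3353 -0.2459]
```

Not at the stop yet; I'll continue by 1.2 mm.

Request:
carry_out:
  steps:
    - {"x": 0,"y": -0.03,"z": 0,"wx": 0,"wy": 0,"wz": 0,"grip": 0}
    - {"x": 0,"y": -0.06,"z": 0.01,"wx": 0,"wy": 0,"wz": 0,"grip": 0}
    - {"x": 0,"y": -0.09,"z": 0.02,"wx": 0.2,"wy": 0,"wz": 0,"grip": 0}
    - {"x": 0,"y": -0.12,"z": 0.03,"wx": 0.4,"wy": 0,"wz": 0,"grip": 0}
    - {"x": 0,"y": -0.12,"z": 0.03,"wx": 0.4,"wy": 0,"wz": 0,"grip": 0}
    - {"x": 0,"y": -0.12,"z": 0.03,"wx": 0.4,"wy": 0,"wz": 0,"grip": 0}
    - {"x": 0,"y": -0.12,"z": 0.03,"wx": 0.4,"wy": 0,"wz": 0,"grip": 0}
    - {"x": 0,"y": -0.12,"z": 0.03,"wx": 0.4,"wy": 0,"wz": 0,"grip": 0}
    - {"x": 0,"y": -0.12,"z": 0.03,"wx": 0.4,"wy": 0,"wz": 0,"grip": 0}
    - {"x": 0,"y": -0.12,"z": 0.03,"wx": 0.4,"wy": 0,"wz": 0,"grip": 0}

```text
t: 29.2
tool_pos: [0.5509, -0.2265, 0.1779]
ee_rot: [[0.001, 0.944, -0.33], [-0.001, -0.33, -0.944], [-1.0, 0.001, 0.001]]
wrist_force: [3.3, -2.6, 5.6]
gripper_width: 0.005
```

```bash
python3 - <<'E'
from h import *
st()
E
```

```text
t 29.2 cart tcp mm [  58.5208 -231.2491  177.8904] F cart [ 3.3645 -2.513   5.6029] yaw -17.7460554357882 g 0.005404339930290134 q [-0.5769  0.353   1.4533 -0.0006  1.3342 -0.24  ]
```

Request:
carry_out:
  steps:
    - {"x": 0,"y": -0.03,"z": 0,"wx": 0,"wy": 0,"wz": 0,"grip": 0}
    - {"x": 0,"y": -0.06,"z": 0.01,"wx": 0,"wy": 0,"wz": 0,"grip": 0}
    - {"x": 0,"y": -0.09,"z": 0.02,"wx": 0.2,"wy": 0,"wz": 0,"grip": 0}
    - {"x": 0,"y": -0.12,"z": 0.03,"wx": 0.4,"wy": 0,"wz": 0,"grip": 0}
    - {"x": 0,"y": -0.12,"z": 0.03,"wx": 0.4,"wy": 0,"wz": 0,"grip": 0}
    - {"x": 0,"y": -0.12,"z": 0.03,"wx": 0.4,"wy": 0,"wz": 0,"grip": 0}
    - {"x": 0,"y": -0.12,"z": 0.03,"wx": 0.4,"wy": 0,"wz": 0,"grip": 0}
    - {"x": 0,"y": -0.12,"z": 0.03,"wx": 0.4,"wy": 0,"wz": 0,"grip": 0}
    - {"x": 0,"y": -0.12,"z": 0.03,"wx": 0.4,"wy": 0,"wz": 0,"grip": 0}
    - {"x": 0,"y": -0.12,"z": 0.03,"wx": 0.4,"wy": 0,"wz": 0,"grip": 0}

```text
t: 30.45
tool_pos: [0.5506, -0.2266, 0.178]
ee_rot: [[0.002, 0.942, -0.337], [-0.002, -0.337, -0.942], [-1.0, 0.003, 0.001]]
wrist_force: [5.5, -2.9, 4.2]
gripper_width: 0.005
```

```bash
python3 - <<'E'
from h import *
from plant import read_camera
import cv2
st()
im=read_camera("side")[:,:,::-1]
t=read_camera("top")[:,:,::-1]
cv2.imwrite("pics/s5.png",np.hstack([cv2.resize(im[130:220,210:310],(400,360),interpolation=cv2.INTER_CUBIC),cv2.resize(t[150:240,280:380],(400,360),interpolation=cv2.INTER_CUBIC)]))
E
```

```text
t 30.45 cart tcp mm [  58.2197 -231.3604  178.0151] F cart [ 5.6041 -2.7776  4.1971] yaw -18.145183994643947 g 0.004528958420066336 q [-0.5777  0.3511  1.4557 -0.      1.3318 -0.234 ]
```

View pics/s5.png

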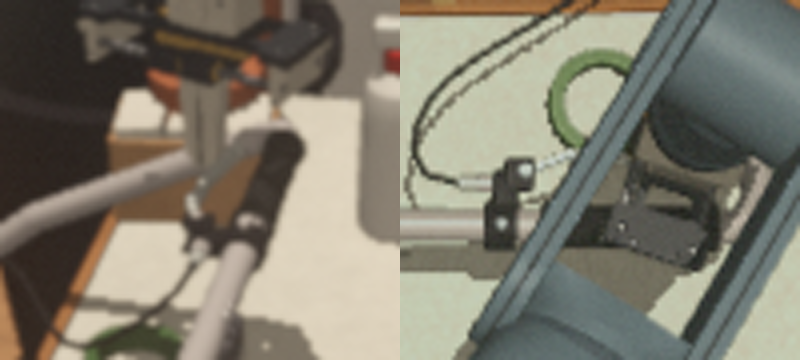

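The finger back lies on the blade, the tool stopped following (0.3 mm for 1.2 mm commanded), and the gripper is clear above the bar, so this is the stop. Now the firm press.

Request:
carry_out:
  steps:
    - {"x": 0,"y": -0.06,"z": 0,"wx": 0,"wy": 0,"wz": 0,"grip": 0}
    - {"x": 0,"y": -0.12,"z": 0,"wx": 0,"wy": 0,"wz": 0,"grip": 0}
    - {"x": 0,"y": -0.18,"z": 0,"wx": 0,"wy": 0,"wz": 0,"grip": 0}
    - {"x": 0,"y": -0.24,"z": 0,"wx": 0,"wy": 0,"wz": 0,"grip": 0}
    - {"x": 0,"y": -0.3,"z": 0,"wx": 0,"wy": 0,"wz": 0,"grip": 0}
    - {"x": 0,"y": -0.3,"z": 0,"wx": 0,"wy": 0,"wz": 0,"grip": 0}
    - {"x": 0,"y": -0.3,"z": 0,"wx": 0,"wy": 0,"wz": 0,"grip": 0}
    - {"x": 0,"y": -0.3,"z": 0,"wx": 0,"wy": 0,"wz": 0,"grip": 0}
    - {"x": 0,"y": -0.3,"z": 0,"wx": 0,"wy": 0,"wz": 0,"grip": 0}
    - {"x": 0,"y": -0.3,"z": 0,"wx": 0,"wy": 0,"wz": 0,"grip": 0}

```text
t: 31.8
tool_pos: [0.55, -0.2264, 0.1786]
ee_rot: [[0.007, 0.941, -0.337], [-0.003, -0.337, -0.941], [-1.0, 0.008, 0.001]]
wrist_force: [12.1, -4.3, 2.6]
gripper_width: 0.004
```

```bash
python3 - <<'E'
from h import *
st()
E
```

```text
t 31.8 cart tcp mm [  57.672  -231.1657  178.5843] F cart [12.1721 -4.0069  2.6438] yaw -18.1499087635283 g 0.004134224282886107 q [-0.5787  0.3462  1.4615  0.0012  1.3259 -0.2352]
```

Request:
carry_out:
  steps:
    - {"x": 0,"y": -0.06,"z": 0,"wx": 0,"wy": 0,"wz": 0,"grip": 0}
    - {"x": 0,"y": -0.12,"z": 0,"wx": 0,"wy": 0,"wz": 0,"grip": 0}
    - {"x": 0,"y": -0.12,"z": 0,"wx": 0,"wy": 0,"wz": 0,"grip": 0}
    - {"x": 0,"y": -0.12,"z": 0,"wx": 0,"wy": 0,"wz": 0,"grip": 0}
    - {"x": 0,"y": -0.12,"z": 0,"wx": 0,"wy": 0,"wz": 0,"grip": 0}
    - {"x": 0,"y": -0.12,"z": 0,"wx": 0,"wy": 0,"wz": 0,"grip": 0}
    - {"x": 0,"y": -0.12,"z": 0,"wx": 0,"wy": 0,"wz": 0,"grip": 0}
    - {"x": 0,"y": -0.12,"z": 0,"wx": 0,"wy": 0,"wz": 0,"grip": 0}
    - {"x": 0,"y": -0.12,"z": 0,"wx": 0,"wy": 0,"wz": 0,"grip": 0}
    - {"x": 0,"y": -0.12,"z": 0,"wx": 0,"wy": 0,"wz": 0,"grip": 0}

```text
t: 33.05
tool_pos: [0.5496, -0.2263, 0.1789]
ee_rot: [[0.009, 0.941, -0.337], [-0.004, -0.337, -0.941], [-1.0, 0.01, 0.001]]
wrist_force: [13.6, -5.6, 2.0]
gripper_width: 0.004
```

Request:
carry_out:
  steps:
    - {"x": 0,"y": 0,"z": 0,"wx": 0,"wy": 0,"wz": 0,"grip": 0}
    - {"x": 0,"y": 0,"z": 0,"wx": 0,"wy": 0,"wz": 0,"grip": 0}
    - {"x": 0,"y": 0,"z": 0,"wx": 0,"wy": 0,"wz": 0,"grip": 0}
    - {"x": 0,"y": 0,"z": 0,"wx": 0,"wy": 0,"wz": 0,"grip": 0}
    - {"x": 0,"y": 0,"z": 0,"wx": 0,"wy": 0,"wz": 0,"grip": 0}
    - {"x": 0,"y": 0,"z": 0,"wx": 0,"wy": 0,"wz": 0,"grip": 0}
    - {"x": 0,"y": 0,"z": 0,"wx": 0,"wy": 0,"wz": 0,"grip": 0}
    - {"x": 0,"y": 0,"z": 0,"wx": 0,"wy": 0,"wz": 0,"grip": 0}
    - {"x": 0,"y": 0,"z": 0,"wx": 0,"wy": 0,"wz": 0,"grip": 0}
    - {"x": 0,"y": 0,"z": 0,"wx": 0,"wy": 0,"wz": 0,"grip": 0}

```text
t: 34.3
tool_pos: [0.5497, -0.2263, 0.179]
ee_rot: [[0.009, 0.941, -0.337], [-0.004, -0.337, -0.941], [-1.0, 0.01, 0.001]]
wrist_force: [14.1, -5.4, 2.1]
gripper_width: 0.009
```

Request:
carry_out:
  steps:
    - {"x": 0,"y": 0,"z": 0,"wx": 0,"wy": 0,"wz": 0,"grip": 0}
    - {"x": 0,"y": 0,"z": 0,"wx": 0,"wy": 0,"wz": 0,"grip": 0}
    - {"x": 0,"y": 0,"z": 0,"wx": 0,"wy": 0,"wz": 0,"grip": 0}
    - {"x": 0,"y": 0,"z": 0,"wx": 0,"wy": 0,"wz": 0,"grip": 0}
    - {"x": 0,"y": 0,"z": 0,"wx": 0,"wy": 0,"wz": 0,"grip": 0}
    - {"x": 0,"y": 0,"z": 0,"wx": 0,"wy": 0,"wz": 0,"grip": 0}
    - {"x": 0,"y": 0,"z": 0,"wx": 0,"wy": 0,"wz": 0,"grip": 0}
    - {"x": 0,"y": 0,"z": 0,"wx": 0,"wy": 0,"wz": 0,"grip": 0}
    - {"x": 0,"y": 0,"z": 0,"wx": 0,"wy": 0,"wz": 0,"grip": 0}
    - {"x": 0,"y": 0,"z": 0,"wx": 0,"wy": 0,"wz": 0,"grip": 0}

```text
t: 35.55
tool_pos: [0.5497, -0.2263, 0.179]
ee_rot: [[0.009, 0.941, -0.337], [-0.004, -0.337, -0.941], [-1.0, 0.01, 0.001]]
wrist_force: [14.1, -5.9, 3.1]
gripper_width: 0.006
```

```bash
python3 - <<'E'
from h import *
st()
press(.15,-1);press(0,-1);go([.1225,-.2195,.18])
E
```

```text
t 35.55 cart tcp mm [  57.3201 -231.0853  178.9691] F cart [14.2726 -5.4828  3.1363] yaw -18.150058058511338 g 0.005676973771115389 q [-0.5791  0.344   1.4638  0.0015  1.3239 -0.2357]
0.15 shift cm [ 0.1142  1.8252 -1.0912] turn deg [-9.5559  0.0987 -0.5664]
0 shift cm [ 0.1248  2.9841 -2.1874] turn deg [-18.1502   0.1413  -0.5591]
shift cm [-0.0476  5.8335 -3.1312] turn deg [-18.1502   0.1413  -0.5591]
```

Held at about 15 N for over 2.5 s. Now I'll release along the arc, then retreat.

Request:
carry_out:
  steps:
    - {"x": 0,"y": 0.5,"z": -0.1,"wx": 0,"wy": 0,"wz": 0,"grip": 0}
    - {"x": 0,"y": 1.1,"z": -0.2,"wx": -1,"wy": 0,"wz": 0,"grip": 0}
    - {"x": 0,"y": 1.7,"z": -0.6,"wx": -5,"wy": 0,"wz": 0,"grip": 0}
    - {"x": 0,"y": 2.4,"z": -1.1,"wx": -9.5,"wy": 0,"wz": 0,"grip": 0}
    - {"x": 0,"y": 3,"z": -1.6,"wx": -14,"wy": 0,"wz": 0,"grip": 0}
    - {"x": 0,"y": 3.7,"z": -2.2,"wx": -18.2,"wy": 0,"wz": 0,"grip": 0}
    - {"x": 0,"y": 4.6,"z": -2.5,"wx": -18.2,"wy": 0,"wz": 0,"grip": 0}
    - {"x": 0,"y": 5.5,"z": -2.8,"wx": -18.2,"wy": 0,"wz": 0,"grip": 0}
    - {"x": 0,"y": 6.5,"z": -3.1,"wx": -18.2,"wy": 0,"wz": 0,"grip": 0}
    - {"x": 0,"y": 6.5,"z": -3.1,"wx": -18.2,"wy": 0,"wz": 0,"grip": 0}

```text
t: 36.8
tool_pos: [0.6176, -0.2171, 0.1772]
ee_rot: [[-0.001, 1.0, -0.026], [0.0, -0.026, -1.0], [-1.0, -0.001, -0.0]]
wrist_force: [0.2, 0.3, 0.0]
gripper_width: 0.004
```

Request:
carry_out:
  steps:
    - {"x": -4,"y": 0,"z": 0,"wx": 0,"wy": 0,"wz": 0,"grip": 0}
    - {"x": -8,"y": 0,"z": 0,"wx": 0,"wy": 0,"wz": 0,"grip": 0}
    - {"x": -12,"y": 0,"z": 0,"wx": 0,"wy": 0,"wz": 0,"grip": 0}
    - {"x": -16,"y": 0,"z": 0,"wx": 0,"wy": 0,"wz": 0,"grip": 0}
    - {"x": -20,"y": 0,"z": 0,"wx": 0,"wy": 0,"wz": 0,"grip": 0}
    - {"x": -20,"y": -4,"z": 0,"wx": 0,"wy": 0,"wz": 0,"grip": 0}
    - {"x": -20,"y": -9,"z": 0,"wx": 0,"wy": 0,"wz": 0,"grip": 0}
    - {"x": -20,"y": -14,"z": 0,"wx": 0,"wy": 0,"wz": 0,"grip": 0}
    - {"x": -20,"y": -18,"z": 0,"wx": 0,"wy": 0,"wz": 0,"grip": 0}
    - {"x": -20,"y": -20,"z": 0,"wx": 0,"wy": 0,"wz": 0,"grip": 0}

```text
t: 38.05
tool_pos: [0.415, -0.2115, 0.3783]
ee_rot: [[0.0, 1.0, -0.027], [-0.001, -0.027, -1.0], [-1.0, 0.0, 0.001]]
wrist_force: [0.8, 0.4, -0.1]
gripper_width: 0.004
```

```bash
python3 - <<'E'
from h import *
from plant import read_camera
import cv2
st()
cv2.imwrite("pics/s6.png",cv2.resize(read_camera("side")[130:310,130:370,::-1],(800,600),interpolation=cv2.INTER_CUBIC))
cv2.imwrite("pics/t6.png",cv2.resize(read_camera("top")[150:280,130:440,::-1],(800,336),interpolation=cv2.INTER_CUBIC))
E
```

```text
t 38.05 cart tcp mm [ -77.6511 -219.9141  378.3241] F cart [ 0.8163  0.4412 -0.0621] yaw -0.011274415602581467 g 0.004386071806168521 q [-0.7112  0.0414  1.3656 -0.0004  1.7337 -0.6841]
```

View pics/s6.png

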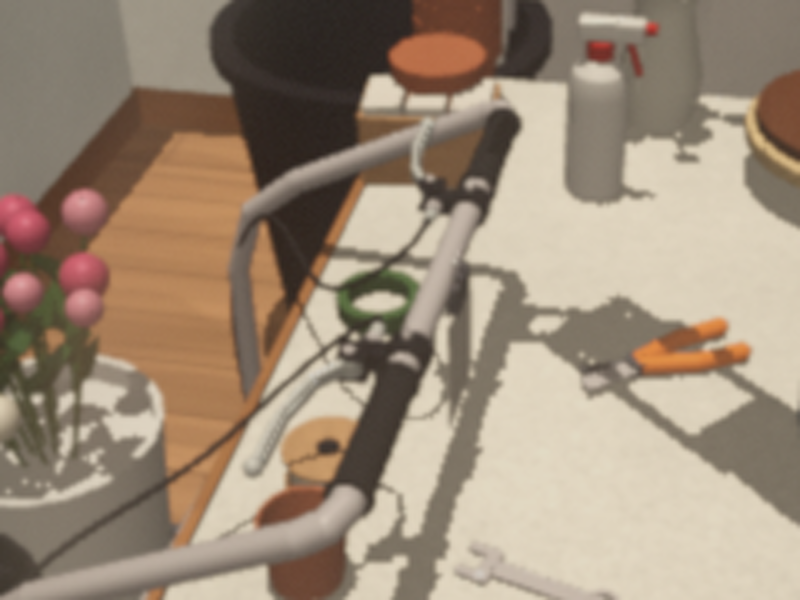

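View pics/t6.png

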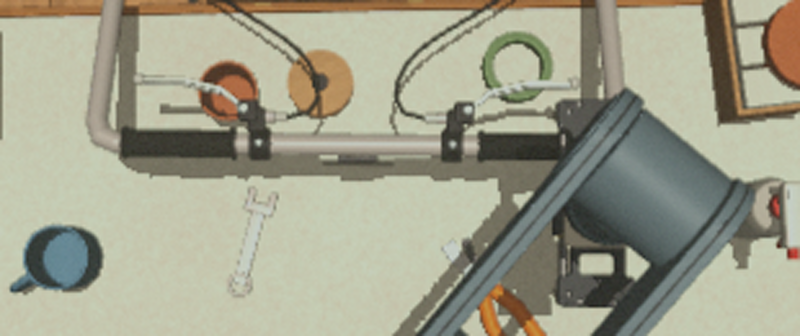

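Both levers are fully out: the left tip at top crop (140,79) and the right at (572,84) match the start. The bench items haven't moved and the arm is clear of everything, so I'll hand in.

```bash
python3 -c "
from plant import bot
print(bot.job_done())"
```

```text
the job is handed in; nothing more can be done
None
```

I checked both brakes with the backs of the shut fingers, left lever first and then right, and handed the job in at about 38 s.

| Lever | Force at the stop (from wrist sensor) | Time held |
|---|---|---|
| Left | about 14–16 N | about 2.5 s |
| Right | about 15 N | over 2.5 s |

Each lever came up hard, because the tool stopped following while the force climbed. I then let each one spring back. The last pictures show both lever tips back where they started. The bench things in view had not moved; the secateurs and spray bottle were partly hidden from above but unmoved in the side view. The arm was clear of everything.

Two readings did not match what I expected:
- **Stop positions:** the stops came about 3.5 mm (left) and 6.5 mm (right) deeper than my camera estimate. I put this down to calibration and the position estimate, so I recognised the stops by force and lack of motion instead.
- **Side forces:** during the presses there was also 2–6 N of vertical force and up to 6 N sideways. I took this for friction. The pictures showed the gripper clear above the bar.

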